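Reset the tripped coder switch and feed the carton

ROBOT

A 6-joint arm with a two-finger parallel gripper is mounted at the origin on the work surface. World frame = base frame: x ahead of the robot, y to its left, z up, the work surface at z = 0. Lengths are in m, angles in rad, forces in N, time in s.
With the tool pointing down it reaches from about 0.3 to 0.875 m from the base axis. Payload 6.4 kg.
Tool frame: the origin (TCP) lies midway between the tips of the shut fingers; the grasp point (between the pads) lies 19 mm behind it; z points along the fingers, y is the line along which they close (so a half turn about z gives the same grasp; the last joint's range is limited). The gripper opens to 85 mm and grips with 20 to 120 N. Pads are 22 mm wide; open, the fingers measure 114 mm over their backs; the gripper's body (76 mm by 85 mm) begins 54 mm behind the grasp point. The pads swing forward as they close: fully open they stand 13 mm farther back than shut.
Start: joints at [0.95, 0.181, 1.607, -0, 1.354, -0.206], TCP at [0.232, 0.526, 0.231] pointing down, gripper open.
Joint ranges: [-2.99, 2.99], [-0.89, 2.07], [0.3, 2.58], [-1.14, 4.28], [0, 2.63], [-3.12, 3.12]. Speed limits (rad/s): [2.57, 2.57, 3.01, 3.14, 3.14, 3.14].

INTERFACE

Orientations are given as a unit quaternion [w, x, y, z].
In Python, from bench import status, camera, ctrl gives the robot as it stands. The module is installed in compiled form; this text tells all that it offers.
- The arm moves only by the shell command python3 -m handwheel 'ROWS'. ROWS is JSON, a list that holds one entry, the list of rows, each a list of 7 numbers: the opening, from -1 (shut) to 1 (fully open), then the shift along the tool's x, y, z in cm, then the turn, a rotation vector about the tool's x, y, z in degrees. A call has 1 to 10 rows; each row is the pose to reach, as a shift and turn from the pose commanded when the call began, along the tool's axes at that moment; what a row does not reach only later rows make up. A row lasts 1/8 s, in which the tool goes at most 62.5 mm and 10.7 degrees, less where a joint would pass 70% of its speed; a pose out of reach is approached as far as the arm can. A call with a gripper value outside its range is refused whole. The fingers move at their own pace and stop on an object; the grip force is fixed at half the most. Time passes only in rows, so rows that repeat a pose let the fingers close. It gives the time, the measured TCP pose, the force, the opening and the grip force at its end, in the units of the state.
- status.get_obs(): the state, without advancing time (a new reading comes with each control period).
- camera(name): name is "scene" or "top" or "wrist"; returns a dict with "frame" (480x640x3 uint8, blue, green, red), "depth" (480x640 float32, m along the optical axis (not along the pixel's ray), 0 where there is no reading), "fx", "fy", "cx", "cy" (pixels), "extrinsics" (4x4, takes a point from camera to world coordinates); the wrist camera has in their place "hand_eye" (4x4, takes a point from camera to tool coordinates, whose origin is the TCP and whose axes are the flange's). Camera axes: x right, y down, z forward; pixel columns grow to the right and rows downward; lengths in m; the calibration is good to about 2 mm. The wrist camera is an equidistant fisheye: a pixel r from the principal point sees the ray r / f radians off the axis. A picture is of the moment at which its call begins: read the wrist's pose just before it.
- ctrl.hand_in(): hands the job in; it is judged then, once.
The state is a dict: "time_s": time; "q": joint angles; "dq": joint speeds; "joint_efforts": joint torques, N m; "eef_pos": TCP position; "eef_rot": TCP orientation; "wrist_force": force on the tool from outside, world axes, zero at the start; "torque": the same for the moment, N m; "opening": opening from 0.0 (shut) to 1.0 (fully open); "grasp_force": force on a finger pad.
Only numpy, scipy, OpenCV 4.12 (cv2) and the standard library are available. Lean on these libraries where they do the work, as an engineer would, in place of code of your own. Each camera call takes 0.05 s, during which the arm holds its last target. There are 200 camera calls.

TASK

The carton coder has stopped: one of the three levers on the trip-switch board has tripped and stands about upright, part-way between off (towards the robot) and on (away from the robot). Push that lever fully off first, then throw it fully on, leaving its two neighbours on. Then take the push stick by its handle and, touching the carton only with the stick, bring the carton against the fence and feed it along, kept against the fence, until it is home against the coder's end stop; finally stand the stick back on the deck, clear of the infeed lane, and leave the loose things lying about where they are.

Things in the scene. Friction and masses are not known exactly. Their poses are not given: they have to be found in the camera images.
- tripped (a joint): Angle (rad) of the tripped lever, on one of the three white modules of the switch board (which place varies). 0 = fully off, leaning 0.6 rad towards the robot (module's -x); 0.6 = upright; 1.2 = fully on, leaning 0.6 rad away (module's +x). It stays where it is left (dry friction, about 2 N at the end), between hard stops at 0 and 1.2.
- tripped_pivot (a point): Centre of the tripped lever's hinge, 54 mm above the deck, level with its module's top. Axes: x = throw from off to on, y = hinge line, z up. Module 110 mm (x) by 60 mm (y); modules stand 72 mm apart along y. A round boss, radius 16 mm, round the hinge rises 12 mm above the module.
- tripped_tip (a point): End of the tripped lever, on its centre line, 85 mm from the hinge; a black grip 22 mm wide (y) and 14 mm thick covers the last 40 mm, below it is a steel bar 16 mm wide and 10 mm thick.
- left (a joint): Angle (rad) of another, untripped lever of the same kind and scale, on at 1.2; it must stay on.
- left_pivot (a point): Hinge of that lever, as tripped_pivot.
- right (a joint): Angle (rad) of the third lever, untripped, on at 1.2; it must stay on.
- right_pivot (a point): Hinge of that lever, as tripped_pivot.
- coder: Fixed grey carton coder with an aluminium infeed fence. Origin on the deck, in the corner of fence face and end stop. Fence: face in the plane x = 0, y -400 to 0 mm, 45 mm high; lane on its -x (robot's) side; feed direction +y. End stop: the machine's face at y = 0, x -120 to 80 mm; machine 150 mm high, reaching to y = 180 mm.
- coder_hood (a point): Centre of the underside of the coder's hood, 85 mm above the deck, axes as the coder's. The hood overhangs the last 30 mm of the lane: 120 mm wide (x) by 30 mm (y), 60 mm high above this point.
- carton: Closed cardboard carton with a paper tape band, 80 mm (x) by 120 mm (y, its feed direction) by 60 mm high, about 0.3 kg, loose on the deck near the start of the fence, up to 20 mm off it and slightly askew. Origin: centre of its underside. Home: centre at x = -40, y = -60 mm in the coder's frame, square to it.
- stick: Plywood push stick standing on the deck, 0.16 kg: L-shaped foot 30 mm high with an upright handle. Origin: on the handle's axis at the foot's underside. Handle 26 mm (x) by 30 mm (y), top 120 mm above the underside. Foot: cross leg x -58 to 25, y -15 to 15 mm; side leg x -58 to -40, y -15 to 95 mm. In use its axes lie along the coder's.
- stick_corner (a point): Inner corner of the stick's L-shaped foot, at x = -40, y = 15 mm from the stick's origin, on its underside; axes as the stick's. The foot's face y = 0 here pushes the carton's rear end towards +y, its face x = 0 presses the carton's robot-side face towards the fence.
- knob_a: Walnut drawer knob, 54 mm across, 60 mm high, standing between the switch board and the stick; bystander. Origin: centre of its underside.
- knob_b: Second walnut drawer knob, the same, standing on the robot's side of the coder's machine; bystander. Origin as the first.
- stopper: Green glass bottle stopper, 48 mm across, 75 mm high, standing beyond the switch board; bystander. Origin: centre of its underside.
- guard: White nylon pallet corner guard, L-section 60 by 60 mm, 120 mm long (y), 6 mm walls, lying on one leg, its upright leg at +x; bystander. Origin: centre of its underside.
Things that resemble listed ones, but are neither listed nor needed, are in the scene too. What is shaped like the carton but green, purple or red is not meant.

How it is judged:
On the way, in this order (a step that is already met when the one before it is completed fails the run):
1. the tripped lever is pushed fully off (value of joint tripped below 0.08 rad), for 0.1 s.
2. the tripped lever is thrown fully on (value of joint tripped above 1.12 rad), for 0.2 s.
3. the push stick pushes the carton along the fence (y of carton in the frame of coder above -0.2 m and contact force between stick and carton above 0.2 N), for 0.05 s.
4. the carton is home against the end stop and the fence (y of carton in the frame of coder above -0.066 m and x of carton in the frame of coder above -0.046 m and angle between the y axis of carton and the y axis of coder, either way round below 0.07 rad and height (world z) of carton below 0.008 m), for 0.2 s.
At the end, for the whole second after the job is handed in: All three levers on (tripped one over 1.12 rad, others over 1.1); carton at rest on the deck, within 6 mm of end stop and fence, square within 0.07 rad; push stick released, upright and at rest on the deck, its handle axis at least 130 mm from the fence face, on the robot side (all of step 4 and value of joint tripped above 1.12 rad and value of joint each of left, right above 1.1 rad and linear speed of each of carton, stick below 0.02 m/s and angle between stick's own z axis and vertical below 0.1 rad and height (world z) of stick below 0.008 m and x of stick in the frame of coder below -0.13 m); the robot touches nothing.
It fails at once if the robot touches the carton itself (contact force between any of the fingers, the arm and carton above 0.5 N).
It fails at once if the carton leaves the fence while it is fed: once its centre is nearer than 210 mm to the end stop, it stands more than 10 mm off the fence or is askew by more than 0.15 rad (y of carton in the frame of coder above -0.21 m and (x of carton in the frame of coder below -0.05 m or angle between the y axis of carton and the y axis of coder, either way round above 0.15 rad)).
It fails at once if the carton is tipped or lifted (angle between carton's own z axis and vertical above 0.25 rad or height (world z) of carton above 0.02 m).
It fails at once if a neighbouring lever is moved from on (below 1.0 rad) (value of joint any of left, right below 1 rad).
It fails at once if a loose bystander (a knob, the stopper, the corner guard) is moved by more than 30 mm (distance of any of knob_a, knob_b, stopper, guard from where it was at the start of the episode above 0.03 m).
It also fails if it takes over 72 s, if anything falls off the work surface, if the arm or the gripper's body presses on something with over 40 N, if the wrist force passes 120 N, or if a joint passes its speed limit or range.

## Working session

There is one attempt and no reset: what is moved stays moved. The work goes in short steps, Python scripts to look and compute and a shell command to move; the robot and the scene stay as the last step left them, time stands still between calls to the robot, and variables do not carry over. Pictures are saved under pics/ and viewed, at most 10 in all, crops included, and the job is handed in when it is done.

```bash
mkdir -p pics; cat > h.py <<'E'
import numpy as np,cv2
from bench import status,camera,ctrl
def cloud(c):
    d=c["depth"];v,u=np.mgrid[0:480,0:640]
    p=np.stack([(u-c["cx"])/c["fx"]*d,(v-c["cy"])/c["fy"]*d,d,np.ones_like(d)],-1)
    P=p@np.array(c["extrinsics"]).T
    P=P[...,:3];P[d==0]=np.nan
    return P
E
python3 - <<'E'
from h import *
for n in("scene","top"):
    c=camera(n);cv2.imwrite(f"pics/{n}0.png",c["frame"]);np.savez(f"{n}0.npz",f=c["frame"],P=cloud(c));print(n,c["fx"],np.round(c["extrinsics"],3).tolist())
o=status.get_obs();print(o["time_s"],o["eef_pos"],o["eef_rot"],o["opening"])
E
```

```text
scene 438.29405851187136 [[-0.161, 0.517, -0.841, 1.362], [0.987, 0.104, -0.125, 0.152], [0.023, -0.85, -0.526, 0.624], [0.0, 0.0, 0.0, 1.0]]
top 448.5337174681604 [[-0.014, -0.982, 0.187, 0.362], [-0.999, 0.02, 0.03, 0.0], [-0.033, -0.186, -0.982, 1.019], [0.0, 0.0, 0.0, 1.0]]
0.1 [0.23140495 0.52582368 0.23047236] [-3.23425209e-04  2.05910484e-01  9.78570499e-01 -7.39485886e-04] 0.9994208765360505
```

View pics/scene0.png

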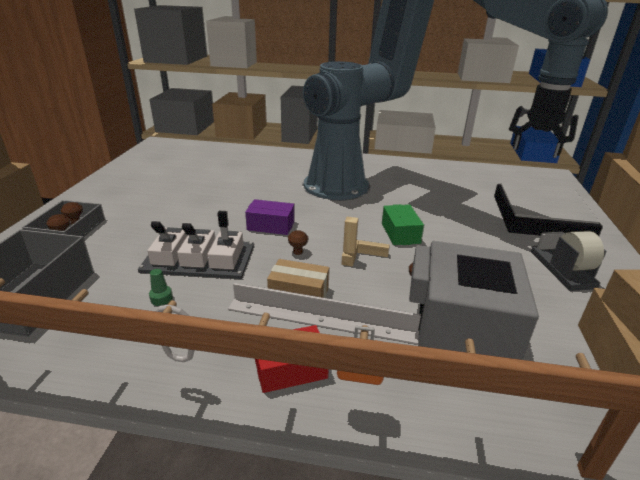

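View pics/top0.png

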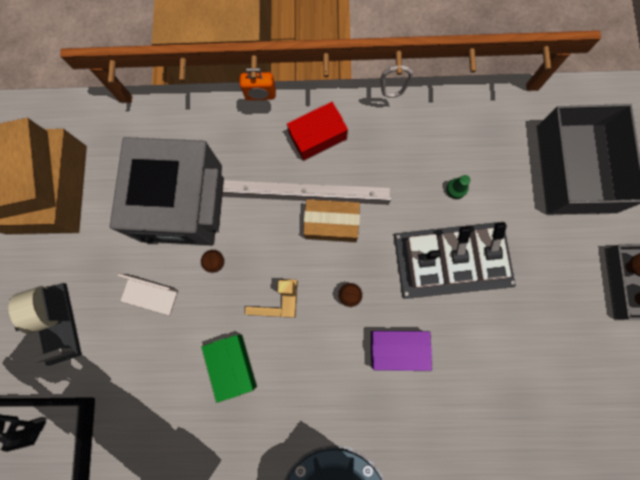

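The top view shows the tripped lever as the leftmost one (about 428,253), the stick handle at (288,286), the carton at (332,220), the fence from (222,187) to (390,195), the coder on the left, and knobs at (350,294) and (212,261). Next I'll measure them from the depth data.

```bash
cat > m.py <<'E'
from h import *
z=np.load("top0.npz");f,P=z["f"],z["P"]
def reg(n,u0,u1,v0,v1,z0,z1,rect=True):
    Q=P[v0:v1,u0:u1].reshape(-1,3);Q=Q[(Q[:,2]>z0)&(Q[:,2]<z1)]
    if len(Q)<5: print(n,"none",len(Q));return
    r=cv2.minAreaRect(Q[:,:2].astype(np.float32)*1000)
    print(n,len(Q),"mean",np.round(Q.mean(0)*1000,1),"min",np.round(Q.min(0)*1000),"max",np.round(Q.max(0)*1000),"rect",[np.round(a,1) for a in r])
reg("deck",300,340,390,420,-.05,.05)
reg("fence top",224,392,175,205,.035,.055)
reg("fence L",226,280,175,205,.038,.055)
reg("fence R",330,390,175,205,.038,.055)
reg("machine top",100,225,130,250,.14,.2)
reg("hood",195,225,160,240,.1,.2)
reg("carton",300,365,195,245,.05,.07)
reg("handle",270,305,270,325,.1,.14)
reg("foot",235,305,270,325,.022,.04)
reg("knobA",330,370,275,312,.03,.08)
reg("knobB",195,230,245,275,.03,.08)
reg("stopper",440,475,170,205,.03,.09)
reg("guard",110,185,265,320,.003,.08)
for n,a in(("T",(412,440)),("M",(446,474)),("R",(480,508))):
    reg(n+"mod",a[0]-4,a[1]+4,225,292,.045,.058)
    reg(n+"lev",a[0],a[1],215,292,.085,.2)
    reg(n+"levlow",a[0],a[1],215,292,.07,.2)
reg("board",395,520,220,300,.003,.03)
reg("rail",60,600,30,80,.03,.6)
E
python3 m.py
```

```text
deck 1196 mean [198.3  28.3  -0.3] min [168. -15.  -7.] max [229.  71.   7.] rect [array([198.2,  28.2]), array([85.1, 61. ]), np.float64(89.5)]
fence top 611 mean [656.9  45.8  43. ] min [ 639. -138.   35.] max [673. 238.  55.] rect [array([651.3,  50.5]), array([377.4,  21.6]), np.float64(86.0)]
fence L 171 mean [666.4 171.6  43.9] min [659. 112.  38.] max [673. 234.  50.] rect [array([666.9, 172.7]), array([122.1,   7.3]), np.float64(85.3)]
fence R 198 mean [648.7 -70.7  43.8] min [ 641. -136.   38.] max [656.  -3.  49.] rect [array([649.3, -69.8]), array([133.1,   7.7]), np.float64(86.0)]
machine top 8867 mean [650.5 338.4 149.9] min [552. 229. 140.] max [762. 446. 158.] rect [array([655.6, 335.1]), array([210.6, 199.7]), np.float64(85.7)]
hood 1718 mean [630.  250.7 138.6] min [551. 227. 100.] max [722. 281. 154.] rect [array([636.3, 253.2]), array([ 47.7, 171.6]), np.float64(87.4)]
carton 1958 mean [596.5  -4.9  59.6] min [553. -67.  50.] max [641.  57.  66.] rect [array([597.9,  -4.7]), array([120.3,  81. ]), np.float64(85.1)]
handle 197 mean [442.8  90.7 118.8] min [430.  76.
[... 1850 characters left out ...]
   58.] rect [array([ 514.6, -343.1]), array([110.5,  73.8]), np.float64(4.8)]
Rlev 240 mean [ 548.7 -345.   111.4] min [ 530. -358.   87.] max [ 568. -335.  129.] rect [array([ 548.7, -346.4]), array([38. , 22.3]), np.float64(5.1)]
Rlevlow 303 mean [ 544.2 -345.4  104.4] min [ 518. -358.   70.] max [ 568. -335.  129.] rect [array([ 543. , -346.9]), array([49.5, 22.3]), np.float64(5.1)]
board 2725 mean [ 493.3 -257.5   12.5] min [ 418. -430.    3.] max [ 603. -146.   30.] rect [array([ 510.3, -287.8]), array([281.3, 181.5]), np.float64(88.7)]
rail 13270 mean [919.7 -18.  180.7] min [ 869. -548.   31.] max [941. 550. 206.] rect [array([904.9,   1.3]), array([  71.2, 1098. ]), np.float64(0.0)]
```

```bash
python3 -m handwheel '[[[-1,-5,-5,0,0,0,10],[-1,-10,-9,0,0,0,20],[-1,-15,-14,0,0,0,30],[-1,-20,-18,0,0,0,40],[-1,-24,-22,0,0,0,50],[-1,-27,-25,0,0,0,60],[-1,-29,-27,0,0,0,70.5],[-1,-29,-27,0,0,0,70.5],[-1,-29,-27,0,0,0,70.5]]]'
```

```text
time_s: 1.23
eef_pos: [0.3879, 0.1627, 0.2311]
eef_rot: [-0.0, 0.732, 0.681, -0.0]
wrist_force: [-0.6, -0.9, -0.8]
opening: 0.0
grasp_force: 0.0
```

```bash
python3 -m handwheel '[[[-1,-6,3,0,0,0,0],[-1,-12,6.5,0,0,0,0],[-1,-18,9.6,0,0,0,0],[-1,-24,12.8,0,0,0,0],[-1,-30,16,0,0,0,0],[-1,-35.3,18.8,0,0,0,0],[-1,-35.3,18.8,0,0,0,0],[-1,-35.3,18.8,0,0,0,0]]]'
python3 - <<'E'
from h import *
c=camera("scene");cv2.imwrite("pics/s1.png",cv2.resize(c["frame"][150:300,110:310],None,fx=4,fy=4))
E
```

```text
time_s: 2.22
eef_pos: [0.5502, -0.2037, 0.2305]
eef_rot: [-0.001, 0.733, 0.681, -0.0]
wrist_force: [-0.2, 0.1, 0.5]
opening: 0.003
grasp_force: 0.0
```

View pics/s1.png

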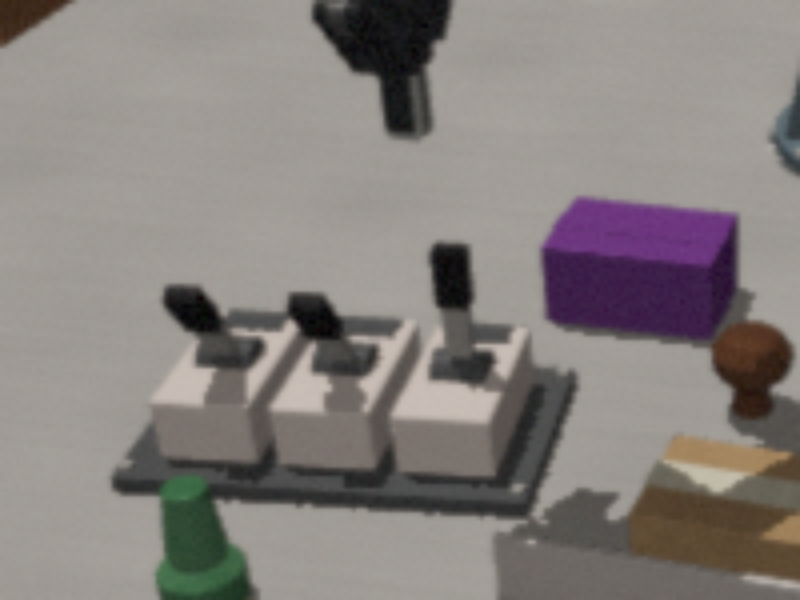

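```bash
python3 -m handwheel '[[[-1,0,0,5,0,0,0],[-1,0,0,10,0,0,0],[-1,0,0,12.6,0,0,0],[-1,0,0,12.6,0,0,0],[-1,-0.2,-1.5,12.6,0,0,0],[-1,-0.4,-3,12.6,0,0,0],[-1,-0.7,-4.5,12.6,0,0,0],[-1,-0.9,-5.7,12.6,0,0,0],[-1,-0.9,-5.9,12.6,0,0,0],[-1,-0.9,-5.9,12.6,0,0,0]]]'
```

```text
time_s: 3.52
eef_pos: [0.4898, -0.2086, 0.1054]
eef_rot: [-0.0, 0.733, 0.68, -0.0]
wrist_force: [-0.1, -0.5, 0.3]
opening: -0.002
grasp_force: 0.1
```

```bash
python3 -m handwheel '[[[-1,0,-0.3,0,0,0,0],[-1,-0.1,-0.6,0,0,0,0],[-1,-0.1,-0.6,0,0,0,0]]]'
```

```text
time_s: 3.9
eef_pos: [0.4839, -0.2088, 0.1052]
eef_rot: [-0.0, 0.733, 0.68, -0.0]
wrist_force: [1.2, -0.5, 0.8]
opening: 0.003
grasp_force: 0.5
```

```bash
python3 -m handwheel '[[[-1,0,-0.3,0,0,0,0],[-1,-0.1,-0.6,0,0,0,0],[-1,-0.1,-0.6,0,0,0,0]]]'
python3 - <<'E'
from h import *
c=camera("scene");cv2.imwrite("pics/s2.png",cv2.resize(c["frame"][150:300,110:310],None,fx=4,fy=4))
E
```

```text
time_s: 4.28
eef_pos: [0.4817, -0.2098, 0.1071]
eef_rot: [0.004, 0.733, 0.68, 0.003]
wrist_force: [13.3, 2.9, 0.5]
opening: -0.004
grasp_force: 5.8
```

View pics/s2.png

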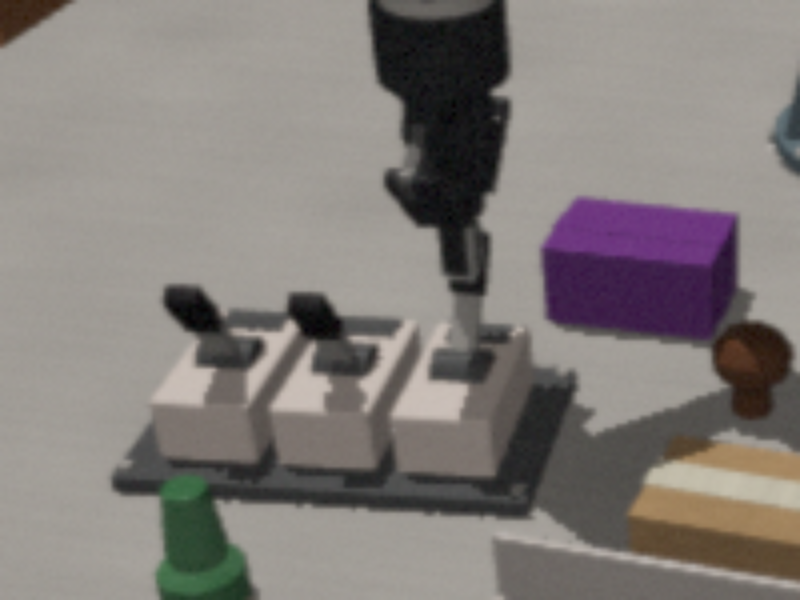

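```bash
python3 -m handwheel '[[[-1,0,1.5,0,0,0,0],[-1,0,1.5,-5,0,0,0],[-1,0,1.5,-9,0,0,0],[-1,-0.4,-3,-9,0,0,0],[-1,-0.8,-6.8,-9,0,0,0],[-1,-0.8,-6.8,-9,0,0,0],[-1,-0.8,-6.8,-5,0,0,0],[-1,-0.8,-6.8,0,0,0,0],[-1,-0.8,-6.8,0,0,0,0]]]' && python3 -m handwheel '[[[-1,0.1,1.5,0,0,0,0],[-1,0.3,3,0,0,0,0],[-1,0.5,4.5,0,0,0,0],[-1,0.8,6,0,0,0,0],[-1,1,7.5,0,0,0,0],[-1,1.1,8.5,0,0,0,0],[-1,1.2,9,0,0,0,0],[-1,1.2,9,0,0,0,0]]]'
```

```text
time_s: 5.45
eef_pos: [0.4073, -0.2101, 0.1019]
eef_rot: [-0.005, 0.733, 0.68, -0.0]
wrist_force: [-0.2, 0.6, 0.3]
opening: 0.002
grasp_force: 0.0
time_s: 6.45
eef_pos: [0.5004, -0.207, 0.1051]
eef_rot: [0.0, 0.733, 0.68, 0.0]
wrist_force: [-0.8, 0.5, 0.1]
opening: 0.002
grasp_force: 0.0
```

```bash
python3 -m handwheel '[[[-1,0.1,0.5,0,0,0,0],[-1,0.1,1,0,0,0,0],[-1,0.1,1,0,0,0,0]]]';python3 -m handwheel '[[[-1,0,0.3,0,0,0,0],[-1,0.1,0.6,0,0,0,0],[-1,0.1,0.6,0,0,0,0]]]'
```

```text
time_s: 6.82
eef_pos: [0.5106, -0.207, 0.1054]
eef_rot: [0.0, 0.733, 0.68, 0.0]
wrist_force: [-1.8, -0.5, 0.0]
opening: -0.003
grasp_force: 0.3
time_s: 7.2
eef_pos: [0.5166, -0.2063, 0.1054]
eef_rot: [0.0, 0.733, 0.68, 0.0]
wrist_force: [-0.4, -0.1, -0.1]
opening: -0.0
grasp_force: 0.4
```

```bash
python3 -m handwheel '[[[-1,0,0.3,0,0,0,0],[-1,0.1,0.5,0,0,0,0],[-1,0.1,0.5,0,0,0,0]]]';python3 -m handwheel '[[[-1,0,0.3,0,0,0,0],[-1,0,0.4,0,0,0,0],[-1,0,0.4,0,0,0,0],[-1,0,0.4,0,0,0,0]]]'
```

```text
time_s: 7.58
eef_pos: [0.5217, -0.2057, 0.1054]
eef_rot: [0.0, 0.733, 0.68, 0.0]
wrist_force: [-0.5, 0.7, -0.3]
opening: -0.001
grasp_force: 0.4
time_s: 8.07
eef_pos: [0.5225, -0.2057, 0.105]
eef_rot: [-0.003, 0.733, 0.68, -0.002]
wrist_force: [-13.4, -0.4, 6.7]
opening: -0.001
grasp_force: 7.6
```

```bash
python3 -m handwheel '[[[-1,0,-2.5,0,0,0,0],[-1,0,-2.5,-6,0,0,0],[-1,0,-2.5,-12,0,0,0],[1,5,-4,-12.5,0,0,0],[1,11,-5.5,-12.5,0,0,0],[1,17,-7,-12.5,0,0,0],[1,23,-9,-12.5,0,0,0],[1,29,-10.4,-12.5,0,0,0],[1,29,-10.4,-12.5,0,0,0],[1,29,-10.4,-12.5,0,0,0]]]'
python3 - <<'E'
from h import *
c=camera("top");P=cloud(c);np.savez("top0.npz",f=c["frame"],P=P)
o=status.get_obs();print(o["eef_pos"],o["opening"])
c=camera("wrist");cv2.imwrite("pics/w1.png",c["frame"])
E
python3 m.py | egrep "lev|carton|knobA|handle"
```

```text
time_s: 9.32
eef_pos: [0.4436, 0.091, 0.2306]
eef_rot: [0.001, 0.733, 0.681, 0.0]
wrist_force: [-0.8, 0.3, -0.8]
opening: 1.001
grasp_force: 0.0
[0.44368708 0.09025312 0.2304608 ] 1.0022257450836582
carton 1938 mean [596.9  -5.6  59.6] min [553. -67.  50.] max [641.  55.  65.] rect [array([597.8,  -4.6]), array([120.6,  80.7]), np.float64(85.2)]
handle none 0
knobA 468 mean [430.2 -41.   53.3] min [404. -66.  43.] max [456. -16.  63.] rect [array([430.3, -41.2]), array([49.7, 51.9]), np.float64(88.4)]
Tlev 224 mean [ 535.3 -202.3  111.2] min [ 516. -215.   86.] max [ 554. -192.  129.] rect [array([ 535.7, -203.3]), array([37.7, 21.8]), np.float64(7.8)]
Tlevlow 275 mean [ 531.2 -202.8  104.9] min [ 506. -215.   70.] max [ 554. -192.  129.] rect [array([ 529.9, -203.4]), array([48.7, 22.3]), np.float64(1.5)]
Mlev 233 mean [ 542.  -273.6  111.2] min [ 521. -286.   85.] max [ 561. -262.  128.] rect [array([ 541.5, -274.5]), array([39.3, 21.6]), np.float64(5.7)]
Mlevlow 290 mean [ 537.7 -274.1  104.6] min [ 511. -286.   70.] max [ 561. -262.  128.] rect [array([ 535.9, -275.1]), array([50.6, 21.6]), np.float64(5.7)]
Rlev 244 mean [ 548.3 -345.   110.9] min [ 530. -359.   85.] max [ 568. -334.  132.] rect [array([ 548.6, -346.5]), array([37.4, 22.9]), np.float64(5.4)]
Rlevlow 300 mean [ 544.2 -345.4  104.6] min [ 514. -359.   70.] max [ 568. -334.  132.] rect [array([ 540.9, -347.2]), array([52.9, 22.9]), np.float64(5.4)]
```

View pics/w1.png

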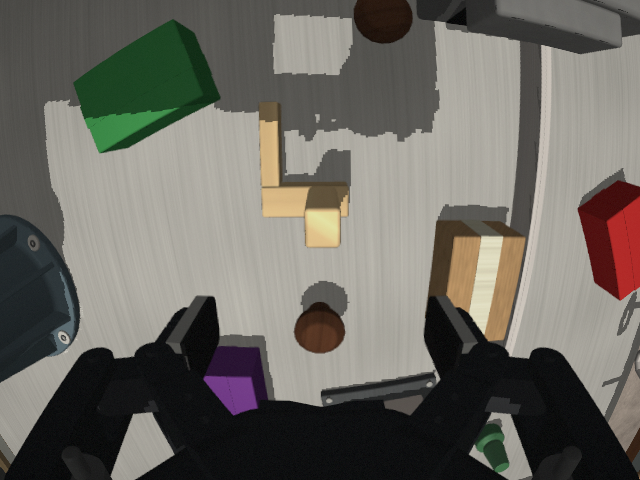

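The wrist view shows the handle top (322,228) midway between the fingers (205 and 440) and square to them, and the levers now match in angle. I'll descend and grip.

```bash
python3 -m handwheel '[[[1,0,0,5,0,0,0],[1,0,0,10,0,0,0],[1,0,0,13,0,0,0],[1,0,0,15.2,0,0,0],[1,0,0,15.2,0,0,0],[-1,0,0,15.2,0,0,0],[-1,0,0,15.2,0,0,0],[-1,0,0,15.2,0,0,0],[-1,0,0,15.2,0,0,0],[-1,0,0,15.2,0,0,0]]]'
```

```text
time_s: 10.68
eef_pos: [0.4439, 0.0909, 0.079]
eef_rot: [0.001, 0.733, 0.68, 0.0]
wrist_force: [0.6, -0.2, 5.2]
opening: 0.296
grasp_force: 63.3
```

```bash
python3 -m handwheel '[[[-1,0,0,-4,0,0,0],[-1,0,0,-9,0,0,0],[-1,-4,3.5,-9,0,0,0],[-1,-8,7,-9,0,0,0],[-1,-12,10.5,-9,0,0,0],[-1,-17.1,14.8,-9,0,0,0],[-1,-17.1,14.8,-9,0,0,0],[-1,-17.1,14.8,-9,0,0,0]]]'
python3 - <<'E'
from h import *
o=status.get_obs();print(o["eef_pos"],o["opening"],o["grasp_force"])
c=camera("wrist");cv2.imwrite("pics/w2.png",c["frame"])
E
```

```text
time_s: 11.68
eef_pos: [0.5772, -0.0902, 0.1672]
eef_rot: [-0.001, 0.733, 0.68, -0.0]
wrist_force: [0.2, 0.4, -2.1]
opening: 0.3
grasp_force: 62.4
[ 0.57716564 -0.0902237   0.16715528] 0.3002817933782928 62.37105131149292
```

View pics/w2.png

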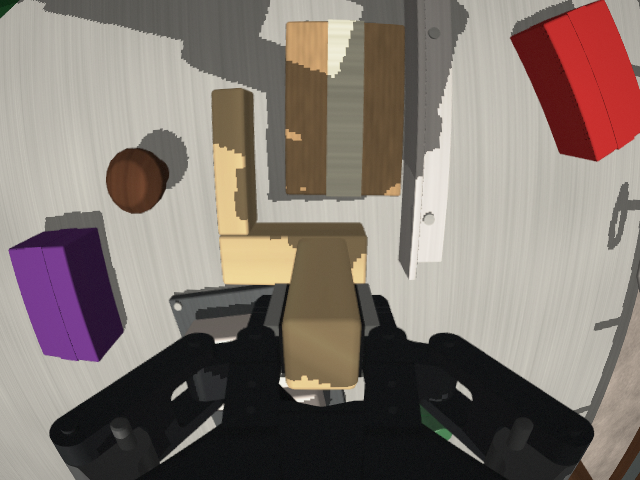

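The wrist view shows the stick upright in the grip, with its foot (215–365, 90–285) behind and robot-side of the carton (285–405, 25–195), clear of both. I'll lower it.

```bash
python3 -m handwheel '[[[-1,0,0,4,0,0,0],[-1,0,0,7,0,0,0],[-1,0,0,8.7,0,0,0],[-1,0,0,8.7,0,0,0],[-1,0,0,8.7,0,0,0]]]'
python3 - <<'E'
from h import *
c=camera("top");P=cloud(c);np.savez("top0.npz",f=c["frame"],P=P)
cv2.imwrite("pics/t2.png",cv2.resize(c["frame"][160:320,190:410],None,fx=3.5,fy=3.5))
E
python3 m.py | egrep "carton|knob"
```

```text
time_s: 12.35
eef_pos: [0.5785, -0.0903, 0.0823]
eef_rot: [0.001, 0.733, 0.681, 0.0]
wrist_force: [0.1, 0.1, -0.9]
opening: 0.295
grasp_force: 62.3
carton 838 mean [605.8  15.5  59.7] min [561. -64.  51.] max [641.  58.  66.] rect [array([598.6,  -4.3]), array([119.4,  80.1]), np.float64(86.4)]
knobA none 0
knobB 449 mean [508.4 258.8  53. ] min [485. 235.  31.] max [535. 287.  64.] rect [array([509.7, 260.9]), array([49.6, 51.4]), np.float64(0.9)]
```

View pics/t2.png

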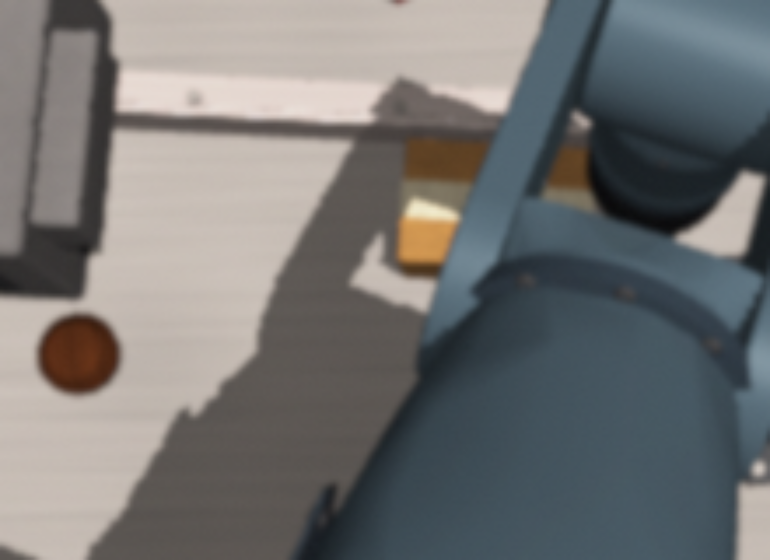

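```bash
python3 -m handwheel '[[[-1,0.5,0,0.15,0,0,0],[-1,1,0,0.15,0,0,0],[-1,1,0.5,0.15,0,0,0],[-1,1,1,0.15,0,0,0],[-1,1,1.4,0.15,0,0,0],[-1,1,1.8,0.15,0,0,0],[-1,1,2.1,0.15,0,0,0],[-1,1,2.3,0.15,0,0,0],[-1,1,2.3,0.15,0,0,0]]]'
```

```text
time_s: 13.52
eef_pos: [0.6019, -0.0823, 0.0797]
eef_rot: [0.0, 0.733, 0.68, 0.0]
wrist_force: [-1.4, 1.1, -2.2]
opening: 0.301
grasp_force: 62.2
```

```bash
python3 -m handwheel '[[[-1,0,0.2,0,0,0,0],[-1,0,0.2,0,0,0,0]]]';python3 -m handwheel '[[[-1,0,0.2,0,0,0,0],[-1,0,0.2,0,0,0,0]]]'
```

```text
time_s: 13.78
eef_pos: [0.6039, -0.0824, 0.0798]
eef_rot: [0.0, 0.733, 0.68, 0.0]
wrist_force: [-1.0, 0.6, -2.4]
opening: 0.294
grasp_force: 62.2
time_s: 14.02
eef_pos: [0.606, -0.0826, 0.0799]
eef_rot: [0.0, 0.733, 0.68, 0.0]
wrist_force: [-0.5, 0.2, -1.8]
opening: 0.293
grasp_force: 62.2
```

```bash
python3 -m handwheel '[[[-1,0,0.2,0,0,0,0],[-1,0,0.2,0,0,0,0]]]'
python3 - <<'E'
from h import *
c=camera("top");P=cloud(c);np.savez("top0.npz",f=c["frame"],P=P)
E
python3 m.py | egrep "carton|fence"
```

```text
time_s: 14.28
eef_pos: [0.6066, -0.0827, 0.0796]
eef_rot: [-0.001, 0.733, 0.68, -0.001]
wrist_force: [-6.1, -0.3, 1.2]
opening: 0.292
grasp_force: 62.7
fence top 312 mean [663.8 136.7  43.1] min [654. -42.  35.] max [673. 240.  50.] rect [array([661.7,  98.8]), array([281.6,   7.8]), np.float64(86.0)]
fence L 174 mean [666.3 172.1  43.8] min [659. 112.  38.] max [673. 234.  50.] rect [array([666.7, 172.6]), array([122.5,   7.5]), np.float64(86.0)]
fence R 7 mean [654.6 -35.   44.3] min [654. -42.  40.] max [656. -28.  48.] rect [array([654.8, -35.1]), array([ 2.1, 13.4]), np.float64(0.0)]
carton 343 mean [622.4  34.1  59.9] min [575. -54.  53.] max [653.  55.  65.] rect [array([6.127e+02, 6.000e-01]), array([108.4,  78.1]), np.float64(88.7)]
```

```bash
python3 -m handwheel '[[[-1,0.6,0,0,0,0,0],[-1,1.4,0,0,0,0,0],[-1,2.2,0,0,0,0,0],[-1,3,0,0,0,0,0],[-1,3.8,0,0,0,0,0],[-1,4.6,0,0,0,0,0],[-1,4.6,0,0,0,0,0]]]'
python3 - <<'E'
from h import *
c=camera("top");P=cloud(c);np.savez("top0.npz",f=c["frame"],P=P)
cv2.imwrite("pics/t3.png",cv2.resize(c["frame"][160:320,190:410],None,fx=3.5,fy=3.5))
E
```

```text
time_s: 15.2
eef_pos: [0.6098, -0.0371, 0.0794]
eef_rot: [-0.001, 0.733, 0.681, -0.001]
wrist_force: [-5.1, -1.4, -0.7]
opening: 0.296
grasp_force: 62.6
```

View pics/t3.png

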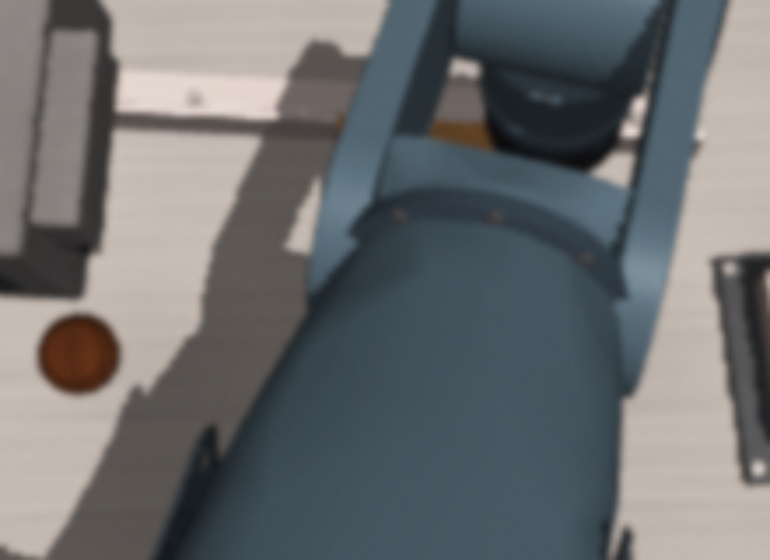

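The carton's far edge (335–490, 120–145) lies against the fence and the force is steady, so I'll continue feeding.

```bash
python3 -m handwheel '[[[-1,0.8,0,0,0,0,0],[-1,1.6,0,0,0,0,0],[-1,2.4,0,0,0,0,0],[-1,3.2,0,0,0,0,0],[-1,4,0,0,0,0,0],[-1,4.8,0,0,0,0,0],[-1,5.6,0,0,0,0,0],[-1,6.4,0,0,0,0,0],[-1,7.2,0,0,0,0,0],[-1,8,0,0,0,0,0]]]'
python3 -m handwheel '[[[-1,0.8,0,0,0,0,0],[-1,1.6,0,0,0,0,0],[-1,2.4,0,0,0,0,0],[-1,3.2,0,0,0,0,0],[-1,4,0,0,0,0,0],[-1,4.8,0,0,0,0,0],[-1,5.6,0,0,0,0,0],[-1,6.2,0,0,0,0,0],[-1,6.8,0,0,0,0,0],[-1,6.8,0,0,0,0,0]]]'
```

```text
time_s: 16.5
eef_pos: [0.6156, 0.0416, 0.0795]
eef_rot: [-0.0, 0.733, 0.68, -0.002]
wrist_force: [-7.4, -7.1, 1.6]
opening: 0.302
grasp_force: 62.7
time_s: 17.75
eef_pos: [0.6207, 0.1101, 0.0794]
eef_rot: [-0.001, 0.733, 0.68, -0.002]
wrist_force: [-6.7, -3.0, 1.3]
opening: 0.296
grasp_force: 62.7
```

```bash
python3 -m handwheel '[[[-1,0.4,0,0,0,0,0],[-1,0.8,0,0,0,0,0],[-1,1.1,0,0,0,0,0],[-1,1.3,0,0,0,0,0],[-1,1.3,0,0,0,0,0]]]'
python3 -m handwheel '[[[-1,0.2,0,0,0,0,0],[-1,0.3,0,0,0,0,0],[-1,0.3,0,0,0,0,0]]]'
python3 -m handwheel '[[[-1,0.2,0,0,0,0,0],[-1,0.2,0,0,0,0,0]]]'
```

```text
time_s: 18.38
eef_pos: [0.6216, 0.1224, 0.0794]
eef_rot: [-0.001, 0.733, 0.68, -0.002]
wrist_force: [-6.8, -4.6, 1.3]
opening: 0.298
grasp_force: 62.7
time_s: 18.75
eef_pos: [0.6218, 0.1252, 0.0794]
eef_rot: [-0.0, 0.733, 0.68, -0.002]
wrist_force: [-7.8, -6.6, 1.3]
opening: 0.299
grasp_force: 62.8
time_s: 19.0
eef_pos: [0.6219, 0.1273, 0.0794]
eef_rot: [-0.0, 0.733, 0.68, -0.002]
wrist_force: [-7.0, -5.2, 1.8]
opening: 0.297
grasp_force: 62.7
```

```bash
python3 -m handwheel '[[[-1,0.2,0,0,0,0,0],[-1,0.2,0,0,0,0,0]]]'
python3 -m handwheel '[[[-1,0.2,0,0,0,0,0],[-1,0.2,0,0,0,0,0],[-1,0.2,0,0,0,0,0]]]'
python3 - <<'E'
from h import *
c=camera("scene");cv2.imwrite("pics/s3.png",cv2.resize(c["frame"][190:370,220:460],None,fx=3.3,fy=3.3))
E
```

```text
time_s: 19.25
eef_pos: [0.622, 0.1275, 0.0795]
eef_rot: [0.0, 0.733, 0.68, -0.004]
wrist_force: [-8.1, -11.7, 3.6]
opening: 0.299
grasp_force: 63.0
time_s: 19.62
eef_pos: [0.622, 0.1276, 0.0795]
eef_rot: [0.001, 0.733, 0.68, -0.005]
wrist_force: [-9.6, -19.4, 4.9]
opening: 0.299
grasp_force: 63.2
```

View pics/s3.png

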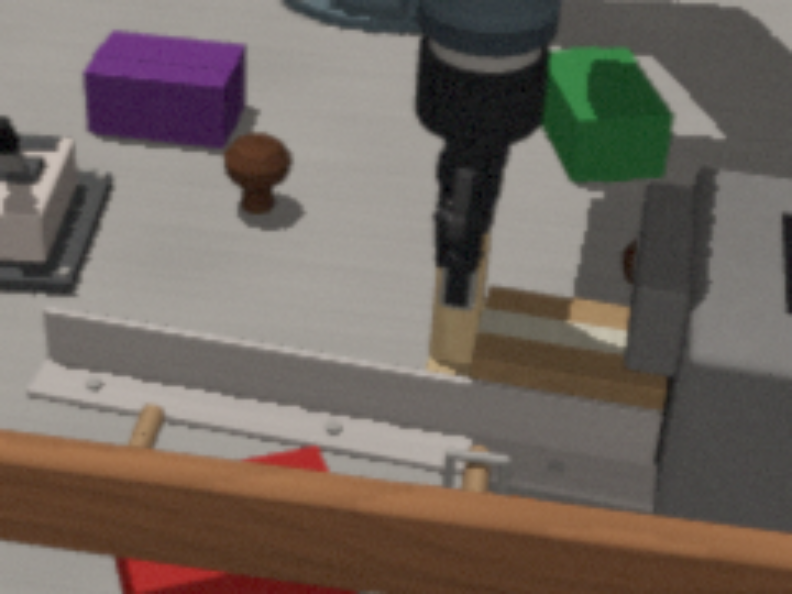

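The carton is under the hood against the fence, its near top edge at (490–630, 290–330), and the force rose to 19 N at the predicted home position. I'll back the stick off the fence side first, then take it away.

```bash
python3 -m handwheel '[[[-1,-0.4,-0.3,0,0,0,0],[-1,-0.6,-1,0,0,0,0],[-1,-1.6,-2,0,0,0,0],[-1,-3,-4,-2,0,0,0],[-1,-4.5,-8,-2,0,0,0],[-1,-5.5,-12,-2,0,0,0],[-1,-5.5,-17,-2,0,0,0],[-1,-5.5,-17,-2,0,0,0],[-1,-5.5,-17,-1,0,0,0],[-1,-5.5,-17,0,0,0,0]]]'
python3 -m handwheel '[[[-1,0,0,0.1,0,0,0],[-1,0,0,0.1,0,0,0],[-1,0,0,0.1,0,0,0]]]'
```

```text
time_s: 20.92
eef_pos: [0.4515, 0.0904, 0.0796]
eef_rot: [0.001, 0.733, 0.68, 0.001]
wrist_force: [0.1, -0.6, -1.3]
opening: 0.299
grasp_force: 62.3
time_s: 21.3
eef_pos: [0.45, 0.0905, 0.0785]
eef_rot: [-0.0, 0.733, 0.68, -0.0]
wrist_force: [-0.2, 0.9, -0.6]
opening: 0.294
grasp_force: 62.5
```

```bash
python3 -m handwheel '[[[-1,0,0,0.1,0,0,0],[-1,0,0,0.1,0,0,0]]]'
python3 -m handwheel '[[[1,0,0,0,0,0,0],[1,0,0,0,0,0,0],[1,0,0,0,0,0,0],[1,0,0,0,0,0,0],[1,0,0,-4,0,0,0],[1,0,0,-9,0,0,0],[1,0,0,-15,0,0,0],[1,0,0,-20,0,0,0],[1,0,0,-20,0,0,0]]]'
```

```text
time_s: 21.55
eef_pos: [0.45, 0.0905, 0.0785]
eef_rot: [-0.0, 0.733, 0.68, -0.0]
wrist_force: [-4.1, 0.4, 8.3]
opening: 0.301
grasp_force: 63.7
time_s: 22.68
eef_pos: [0.4527, 0.0904, 0.2825]
eef_rot: [0.003, 0.733, 0.68, 0.003]
wrist_force: [-0.0, -0.7, -0.2]
opening: 1.002
grasp_force: 0.0
```

```bash
python3 -m handwheel '[[[1,4,-2,0,0,0,0],[1,9,-4,0,0,0,0],[1,14,-6,0,0,0,0],[1,19,-8,0,0,0,0],[1,24,-10,0,0,0,0],[1,28,-11,0,0,0,0],[1,28,-11,0,0,0,0],[1,28,-11,0,0,0,0]]]'
python3 - <<'E'
from h import *
c=camera("top");P=cloud(c);np.savez("top0.npz",f=c["frame"],P=P)
cv2.imwrite("pics/t4.png",c["frame"])
E
sed -i 's/reg("carton".*/reg("carton",215,310,180,245,.053,.068)/' m.py; python3 m.py | egrep "carton|fence L|handle|foot|knob|lev |stopper"
```

```text
time_s: 23.68
eef_pos: [0.3609, 0.3773, 0.2766]
eef_rot: [0.0, 0.733, 0.68, -0.001]
wrist_force: [0.4, -0.3, 0.3]
opening: 0.998
grasp_force: 0.0
fence L 86 mean [664.  152.8  44.6] min [638. 112.  39.] max [674. 231.  55.] rect [array([656.6, 172.4]), array([119.2,  30.4]), np.float64(84.3)]
carton 1548 mean [624.4 191.1  59.6] min [583. 140.  53.] max [670. 243.  67.] rect [array([625.6, 191.4]), array([99.6, 81.4]), np.float64(85.7)]
handle 206 mean [448.6  90.1 118.3] min [436.  75. 101.] max [461. 105. 124.] rect [array([448.8,  90.8]), array([29.9, 25.2]), np.float64(87.6)]
foot 626 mean [412.2 119.9  29.6] min [392.  75.  22.] max [474. 188.  39.] rect [array([435.5, 131.7]), array([109. ,  82.6]), np.float64(85.8)]
knobA 468 mean [430.2 -41.1  53.3] min [404. -66.  40.] max [456. -16.  62.] rect [array([430.2, -41.3]), array([49.9, 51.6]), np.float64(88.6)]
knobB 448 mean [508.4 258.8  52.8] min [485. 235.  32.] max [534. 288.  62.] rect [array([509.5, 261.2]), array([52.7, 49.3]), np.float64(89.2)]
stopper 226 mean [ 669.4 -292.    61.6] min [ 657. -307.   31.] max [ 685. -279.   77.] rect [array([ 671.6, -293.3]), array([28. , 27.9]), np.float64(84.8)]
Tlev 221 mean [ 535.5 -202.3  111.6] min [ 516. -214.   85.] max [ 554. -192.  129.] rect [array([ 535.5, -203.4]), array([37.9, 21.7]), np.float64(5.2)]
Mlev 232 mean [ 542.1 -273.7  111.4] min [ 523. -286.   85.] max [ 561. -263.  129.] rect [array([ 541.9, -274.6]), array([38. , 22.1]), np.float64(4.5)]
Rlev 241 mean [ 548.5 -345.1  110.9] min [ 528. -359.   85.] max [ 568. -334.  130.] rect [array([ 548. , -346.4]), array([39.4, 23.6]), np.float64(3.6)]
```

View pics/t4.png

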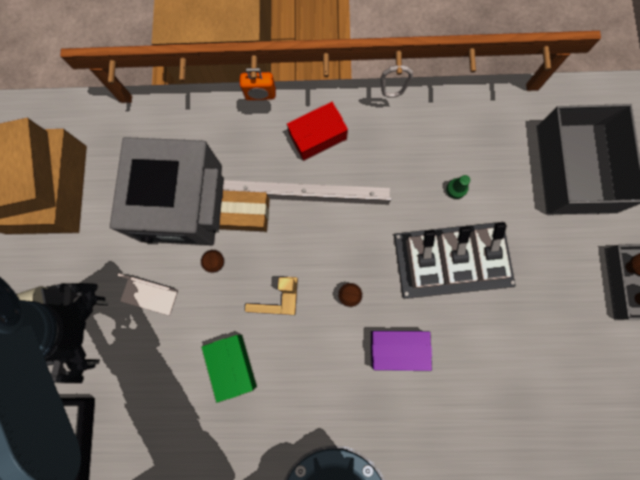

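The top view shows the carton home at (245,208), the stick standing at (288,286), all levers on and the bystanders unmoved. The carton measures about x −39, y −60 mm in the coder frame, square to it. I'll hand in.

```bash
python3 -c "
from bench import ctrl
print(ctrl.hand_in())"
```

```text
the job is handed in; nothing more can be done
None
```

The job is done and handed in at about 24 s: the tripped lever went fully off, then on, the carton is home, the stick stands clear of the lane, and nothing loose was seen to move; no verdict came back.

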